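Lift the green guest soap with the tongs

TASK

Take the spring tongs out of the chrome rack, close them gently on the green guest soap in the clear dish and lift it straight up a good hand's breadth above the dish, so that it can drip back into it. Only the tongs may touch the green soap; leave the dish, the other soaps and everything else on the ledge where they are. Finish while still holding the soap up in the tongs over the dish, still: do not put it down or let go.

Things in the scene. Friction and masses are not known exactly. Their poses are not given: they have to be found in the camera images.
- tongs: U-shaped steel spring tongs, 158 mm tall, 70 g, standing on their tips in one of the rack's slots, bow on top. Origin: midway between the open tips, level with their undersides; z up, x = the line along which the arms close, y across the 16 mm wide arms. Each arm hinges 150 mm above the origin and has a black grip patch outside, 95 to 135 mm above the origin, 16 mm wide. Both arms move equally.
- tongs_grip (a point): the point midway between the two black grip patches, 115 mm above the tips' undersides: where to take the tongs (the bow's top is 43 mm above it). Width over the patches here: 37 mm open, 32 mm when the tips close on a soap. The spring needs 7 N on each patch to begin to close, 10 N at the soap; a quarter of any further squeeze reaches the tips (25 N gives about 4 N on the soap)
- tongs_far: the arm of the tongs on their +x side, origin on its hinge. Its red tip is 28 mm tall, 17 mm wide (y) and slightly cupped. Open, the two tips' inner faces stand 51 mm apart, 61 mm over the outside; closed on a soap they are parallel
- tongs_near: the arm of the tongs on their -x side, the mirror image of the other; origin on its hinge
- rack: chrome rack fixed to the ledge, 92 (x) x 214 (y) mm, 86 mm high; origin at the centre of its underside. The tongs stand on its base plate, 8 mm up. Its 4 mm top plate (top at 86 mm) has four slots at y = -75, -25, 25, 75 mm, each 66 mm along x and 19 mm along y: the open tongs lift straight out, clear after 80 mm
- dish: clear acrylic soap dish, loose, 90 (x) x 138 (y) mm, walls 3 mm thick, 18 mm high; origin at the centre of its underside. The three soaps lie in a row along y at about -42, 0 and 42 mm on thin ribs, tops 7 mm above the origin. Inside width along x 84 mm: room for the tongs' tips on the +x and -x sides of each soap
- soap_green: the green guest soap, a round tablet 32 mm across and 20 mm high, about 19 g, lying flat; the tips mark it if they press with more than 12 N; origin at the centre of its underside, z up
- soap_green_center (a point): centre of the green soap, 10 mm above its underside
- soap_white: cream-white guest soap of the same size, in the same dish; origin at the centre of its underside
- soap_white_center (a point): centre of the white soap
- soap_pink: pink guest soap of the same size, in the same dish; origin at the centre of its underside
- soap_pink_center (a point): centre of the pink soap
- toothbrush: blue and white toothbrush, about 135 mm long, leaning back towards the rack's +x side in another slot, its top about 140 mm above the ledge; origin in the middle of that slot, on the base plate
- razor: chrome safety razor hanging by its 42 mm wide head in another slot of the rack, its top 95 mm above the ledge; origin in the middle of that slot, on the base plate
- comb: blue plastic comb, 180 (y) x 33 (x) x 4 mm, lying flat; origin under its centre
- hairbrush: round wooden hairbrush, 72 mm head at +y, handle to -y, 195 mm long, 30 mm high with its bristles up; origin on its underside, between head and handle
- organiser: grey pill organiser with seven closed lids, 176 (y) x 40 (x) x 27 mm; origin under its centre
- tumbler: blue-green tumbler standing upside down on its rim, 68 mm across at the rim, 95 mm high; origin under its centre
There are look-alikes about, which are no part of the job. What is shaped like the tongs but pink or yellow is not meant. Leave any orange look-alike of the rack alone.

How it is judged:
On the way, in this order (a step that is already met when the one before it is completed fails the run):
1. the gripper has lifted the tongs clear out of the rack, the green soap still lying in the dish (contact force between the fingers and tongs above 1 N and z of tongs in the frame of rack above 0.088 m and z of soap_green_center in the frame of dish below 0.022 m), for 0.1 s.
2. both tips of the tongs are closed on the green soap (contact force between each of tongs_far, tongs_near and soap_green above 0.3 N and contact force between the fingers and tongs above 1 N), for 0.1 s.
At the end, for the whole second after the job is handed in: The gripper holds the tongs, both tips press on the green soap, its centre over 85 mm above the dish's underside, within 60 (x) and 85 (y) mm of its centre, slower than 0.03 m/s; soap and tongs clear of dish and rack; the other two soaps lie in the dish (z of soap_green_center in the frame of dish above 0.085 m and x of soap_green_center in the frame of dish between -0.06 and 0.06 m and y of soap_green_center in the frame of dish between -0.085 and 0.085 m and contact force between each of tongs_far, tongs_near and soap_green above 0.3 N and contact force between the fingers and tongs above 2 N and contact force between dish and soap_green below 0.05 N and contact force between each of dish, rack and tongs below 0.05 N and linear speed of soap_green below 0.03 m/s and z of each of soap_white_center, soap_pink_center in the frame of dish below 0.022 m); the arm keeps its last pose, push and grip.
It fails at once if the gripper or arm touches the green soap (it is handled with the tongs only) (contact force between any of the fingers, the arm and soap_green above 0.2 N).
It fails at once if the soap is squeezed with more than 12 N (marked by the tips) (contact force between any of tongs_far, tongs_near and soap_green above 12 N).
It fails at once if the dish is shoved or lifted (30 mm), or another soap is moved (25 mm) (distance of dish from where it was at the start of the episode above 0.03 m or distance of any of soap_white_center, soap_pink_center from where it was at the start of the episode above 0.025 m).
It fails at once if another thing on the ledge or in the rack is moved by more than 30 mm, or the tumbler tips over (distance of any of comb, hairbrush, organiser, tumbler, toothbrush, razor from where it was at the start of the episode above 0.03 m or angle between tumbler's own z axis and vertical above 0.5 rad).
It also fails if it takes over 48 s, if anything falls off the work surface, if the arm or the gripper's body presses on something with over 40 N, if the wrist force passes 120 N, or if a joint passes its speed limit or range.

ROBOT

A 6-joint arm with a two-finger parallel gripper is mounted at the origin on the work surface. World frame = base frame: x ahead of the robot, y to its left, z up, the work surface at z = 0. Lengths are in m, angles in rad, forces in N, time in s.
With the tool pointing down it reaches from about 0.35 to 0.925 m from the base axis. Payload 6.4 kg.
Tool frame: the origin (TCP) lies on the centre line of the jaws, within the pads' length; the fingertips stand 8 mm ahead of it and the grasp point (between the pads) lies 11 mm behind it; z points along the fingers, y is the direction in which the jaws open and shut (so a half turn about z gives the same grasp; the last joint's range is limited). The gripper opens to 94 mm and grips with 3 to 60 N. Pads are 16 mm wide; open, the fingers measure 119 mm over their backs; the gripper's body (75 mm by 177 mm) begins 78 mm behind the grasp point.
Start: joints at [1.012, 0.245, 1.558, -0, 1.339, -0.174], TCP at [0.244, 0.602, 0.213] pointing down, gripper open.
Joint ranges: [-3.13, 3.13], [-1.02, 2.26], [0.13, 2.54], [-0.95, 4.09], [0.21, 2.88], [-2.74, 2.74]. Speed limits (rad/s): [2.57, 2.57, 3.14, 3.14, 3.14, 3.14].

INTERFACE

Orientations are given as a rotation vector (axis times angle).
In Python, from cell import telemetry, viewer, finish_job gives the robot as it stands.
- The arm moves only by the tool jog_arm, never from a script. Its argument "motion" is a list of rows, each an object with "rot": the turn, a rotation vector about the tool's x, y, z in degrees, a list of three; "linear": the shift along the tool's x, y, z in mm, a list of three; "hand": the opening, from -1 (shut) to 1 (fully open), so that 0 is half open. A call has 1 to 10 rows; each row is the pose to reach, as a shift and turn from the pose measured when the call began, along the tool's axes at that moment; what a row does not reach only later rows make up. A row lasts 1/10 s, in which the tool goes at most 50 mm and 8.59 degrees, less where a joint would pass 70% of its speed; a pose out of reach is approached as far as the arm can. A call with a gripper value outside its range is refused whole. The fingers move at their own pace and stop on an object; the grip force is fixed at half the most. Time passes only in rows, so rows that repeat a pose let the fingers close. It gives the time, the measured TCP pose, the force and the opening at its end, in the units of the state.
- telemetry.get_state(): the state, without advancing time (a new reading comes with each control period).
- viewer.grab_frame(name): name is "side" or "top"; returns a dict with "pixels" (400x640x3 uint8, red, green, blue), "fovy" (degrees; the focal length in pixels is half the picture's height over the tangent of half this angle, whatever the lens; pixels are square), "cx", "cy" (the principal point, pixels), "R" (3x3) and "t" (3): a world point X has camera coordinates R X + t. Camera axes: x right, y down, z forward; pixel columns grow to the right and rows downward; lengths in m; the calibration is good to about 2 mm. A picture is of the moment at which its call begins. There is no depth.
- finish_job(): hands the job in, once; it reports no verdict.
The state is a dict: "clock": time; "joint_positions": joint angles; "joint_vel": joint speeds; "joint_efforts": joint torques, N m; "position": TCP position; "orientation": TCP orientation; "contact_force": force on the tool from outside, world axes, zero at the start; "ft_torque": the same for the moment, N m; "gripper_width": opening from 0.0 (shut) to 1.0 (fully open).
Only numpy, scipy, OpenCV 4.12 (cv2) and the standard library are available. Lean on these libraries where they do the work, as an engineer would, in place of code of your own. Each camera call takes 0.05 s, during which the arm holds its last target.

## Working session

There is one attempt and no reset: what is moved stays moved. The work goes in short steps, Python scripts to look and compute and a tool call to move; the robot and the scene stay as the last step left them, time stands still between calls to the robot, and variables do not carry over. Pictures are saved under pics/ and viewed, and the job is handed in when it is done.

Besides the shell and the picture viewer there is one more tool, called after "Call:" as name(argument=value, ...) on one line, values as JSON. jog_arm: Moves the arm, as the interface text tells. Its arguments: {"type":"object","properties":{"motion":{"type":"array"}},"required":["motion"]}

```bash
mkdir -p pics
cat > h.py <<'E'
import numpy as np, cv2
from cell import telemetry, viewer, finish_job
from scipy.spatial.transform import Rotation as Ro
def grab(n,f=None):
    d=viewer.grab_frame(n)
    d={k:(np.array(v) if k in('pixels','R','t') else v) for k,v in d.items()}
    if f: cv2.imwrite('pics/'+f,d['pixels'][:,:,::-1])
    return d
def foc(d): return d['pixels'].shape[0]/2/np.tan(np.radians(d['fovy'])/2)
def ray(d,u,v):
    c=-d['R'].T@d['t']; r=d['R'].T@np.array([(u-d['cx'])/foc(d),(v-d['cy'])/foc(d),1]); return c,r/np.linalg.norm(r)
def onz(d,u,v,z):
    c,r=ray(d,u,v); return c+r*(z-c[2])/r[2]
def proj(d,X):
    p=d['R']@np.array(X)+d['t']; return foc(d)*p[0]/p[2]+d['cx'],foc(d)*p[1]/p[2]+d['cy']
E
python3 - <<'E'
from h import *
import pickle
for n in('side','top'):
    d=grab(n,n+'0.png'); pickle.dump(d,open(n+'0.pkl','wb')); print(n,foc(d),d['cx'],d['cy'],-d['R'].T@d['t'],d['R'])
s=telemetry.get_state(); print(s)
print(Ro.from_rotvec(s['orientation']).as_matrix())
E
```

```text
side 423.6657596075515 325.0296422002367 190.96671646549237 [ 0.06019474 -0.63231492  0.98144603] [[ 0.7664639  -0.64217087  0.01223334]
 [-0.47203049 -0.5761047  -0.66730097]
 [ 0.43556894  0.5056876  -0.74468769]]
top 470.1827349884365 321.77077192200835 200.24744370804183 [ 0.23795581 -0.04913838  1.58185477] [[-0.07994691 -0.99678326 -0.00562435]
 [-0.97497817  0.07936969 -0.20764879]
 [ 0.20742724 -0.01111726 -0.97818728]]
{'clock': 0.1, 'joint_positions': array([ 1.01190380e+00,  2.45739933e-01,  1.55886765e+00,  1.00149053e-05,
        1.33867902e+00, -1.74095675e-01]), 'joint_vel': array([ 0.00195721, -0.00169732, -0.00191714,  0.00017813, -0.00051928,
        0.00038111]), 'joint_efforts': array([-4.15149771e-04, -4.16912341e+01, -3.15526414e+01,  6.86042919e-02,
        3.09605221e-02, -6.10271309e-05]), 'position': array([0.24370413, 0.60203098, 0.21247143]), 'orientation': array([-6.00600847e-01, -3.08301899e+00,  2.47816612e-03]), 'contact_force': array([ 0.59844361, -0.4226586 ,  0.21352791]), 'ft_torque': array([-0.00062111,  0.03638289, -0.05616662]), 'gripper_width': 0.999337868799445}
[[-9.26873704e-01  3.75372236e-01 -9.06474174e-04]
 [ 3.75373208e-01  9.26872649e-01 -1.43103223e-03]
 [ 3.03016352e-04 -1.66665226e-03 -9.99998565e-01]]
```

View pics/side0.png

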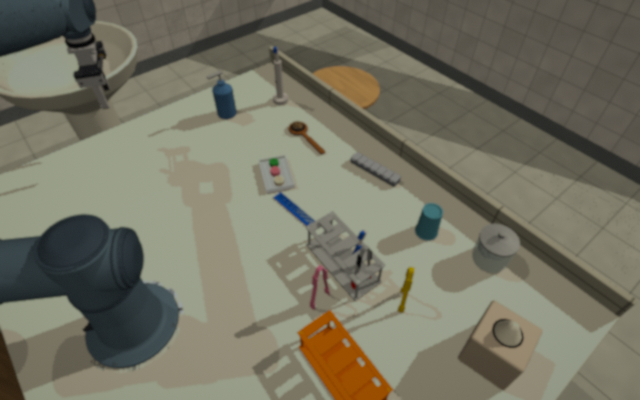

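View pics/top0.png

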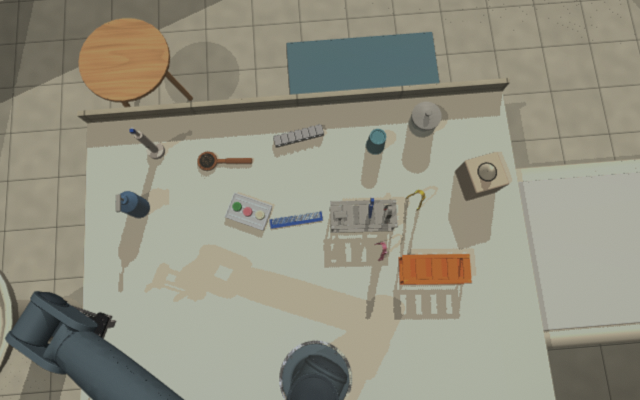

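The side view shows the chrome rack at about (345,250), the dish at (277,175), pink tongs at (318,287) and yellow tongs at (406,290), with the orange rack at (343,360). In the top view the rack is at (365,216) and the dish at (249,211). Next I'll look at close crops.

Run:
```python
import pickle,cv2
for n,(a,b,c,e),k in(('side',(290,200,420,310),6),('top',(320,180,440,270),6),('top',(215,180,335,240),6),('side',(245,145,325,215),7)):
    im=pickle.load(open(n+'0.pkl','rb'))['pixels'][b:e,a:c,::-1]
    cv2.imwrite(f'pics/c_{n}_{a}.png',cv2.resize(im,None,fx=k,fy=k,interpolation=cv2.INTER_CUBIC))
```

```text
(no output)
```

View pics/c_side_290.png

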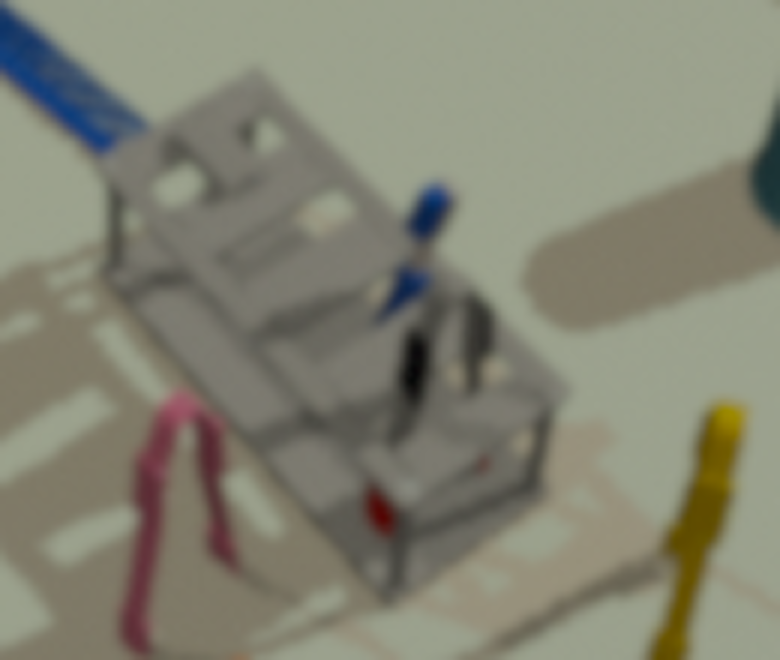

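View pics/c_top_320.png

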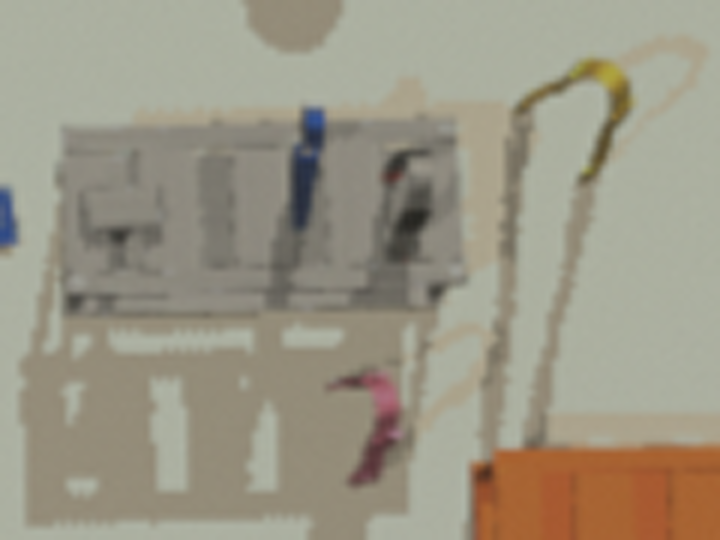

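View pics/c_top_215.png

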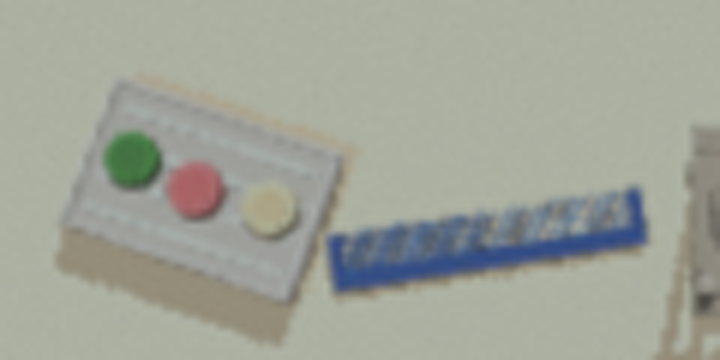

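View pics/c_side_245.png

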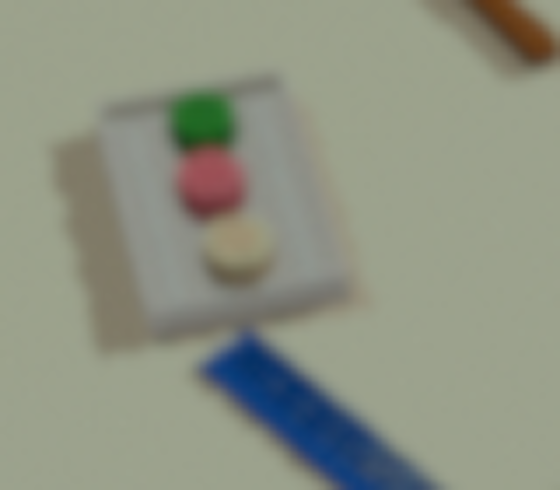

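Run:
```python
from h import *
import pickle
S=pickle.load(open('side0.pkl','rb'));T=pickle.load(open('top0.pkl','rb'))
for n,p in dict(far_l=(333,211.3),near_l=(307.2,227.5),far_r=(384.7,265),near_r=(356.7,283.3)).items(): print('S',n,onz(S,*p,.086).round(4))
for n,p in dict(far_l=(330.4,200.9),far_r=(396,200),near_r=(397,226.5),near_l=(331,228)).items(): print('T',n,onz(T,*p,.086).round(4))
for p in [(388.3,215)]: print('Tblack',onz(T,*p,.123))
for p in [(358.7,260.8),(370,255)]: print('Sblack',onz(S,*p,.123))
print('Tredtip',onz(T,320+393/6,180+170/6,.02),'Sredtips',onz(S,290+380/6,200+510/6,.022),onz(S,290+482/6,200+465/6,.022))
for n,d in(('S',S),('T',T)):
    h=cv2.cvtColor(d['pixels'],cv2.COLOR_RGB2HSV)
    for nm,lo,hi in(('green',(45,100,40),(75,255,255)),('pink',(165,90,100),(180,255,255)),('cream',(15,45,150),(35,120,255))):
        m=cv2.inRange(h,lo,hi); b=np.zeros_like(m)
        if n=='S': b[150:190,262:300]=1
        else: b[195:230,228:272]=1
        m*=b
        v,u=np.nonzero(m); 
        print(n,nm,len(u),u.mean(),v.mean(),u.min(),u.max(),v.min(),v.max(),onz(d,u.mean(),v.mean(),.02 if n=='S' else .023).round(4))
# dish corners in top, rim z .018
for p in[(122,80),(342,152),(290,302),(65,222)]: print('dishT',onz(T,215+p[0]/6,180+p[1]/6,.018 ).round(4))
for p in[(102,108),(280,78),(352,290),(150,330)]: print('dishS',onz(S,245+p[0]/7,145+p[1]/7,.018 ).round(4))
```

```text
S far_l [ 0.553 -0.095  0.086]
S near_l [ 0.4647 -0.0935  0.086 ]
S far_r [ 0.5405 -0.3046  0.086 ]
S near_r [ 0.4529 -0.2979  0.086 ]
T far_l [ 0.5507 -0.0939  0.086 ]
T far_r [ 0.5364 -0.3066  0.086 ]
T near_r [ 0.4496 -0.3     0.086 ]
T near_l [ 0.4619 -0.0884  0.086 ]
Tblack [ 0.48298447 -0.27069567  0.123     ]
Sblack [ 0.48119617 -0.27062656  0.123     ]
Sblack [ 0.5132722  -0.27596954  0.123     ]
Tredtip [ 0.52381153 -0.2794101   0.02      ] Sredtips [ 0.47109465 -0.27206351  0.022     ] [ 0.51949983 -0.28400574  0.022     ]
S green 47 273.48936170212767 161.70212765957447 270 277 159 165 [0.5751 0.2241 0.02  ]
S pink 49 274.57142857142856 170.73469387755102 271 278 167 174 [0.554  0.1883 0.02  ]
S cream 27 278.5925925925926 178.55555555555554 275 282 177 180 [0.5438 0.1524 0.02  ]
T green 44 236.63636363636363 206.04545454545453 233 240 203 209 [0.5719 0.2219 0.023 ]
T pink 45 247.37777777777777 211.3111111111111 244 251 208 215 [0.5508 0.1865 0.023 ]
T cream 24 259.0833333333333 214.08333333333334 257 261 212 216 [0.5381 0.1476 0.023 ]
dishT [0.6176 0.2253 0.018 ]
dishT [0.5657 0.1029 0.018 ]
dishT [0.4826 0.1369 0.018 ]
dishT [0.5382 0.2608 0.018 ]
dishS [0.5446 0.2593 0.018 ]
dishS [0.6206 0.2234 0.018 ]
dishS [0.5649 0.0944 0.018 ]
dishS [0.4828 0.1311 0.018 ]
```

Candidates for "tongs" in the top view: steel with black patches and red tips in the rack's right-hand slot at (388,215); pink at (382,245); yellow at (418,195). The razor (341,216) and toothbrush (371,205) are in other slots. By the description it is the steel one at (388,215). The crop shows black patches and red tips below the plate, which confirms it.

```bash
cat >> h.py <<'E'
def go(pos,yaw):
    """tool down, tool y at world angle yaw(deg); print shift/turn in tool axes"""
    s=telemetry.get_state(); R=Ro.from_rotvec(s['orientation']).as_matrix()
    y=np.array([np.cos(np.radians(yaw)),np.sin(np.radians(yaw)),0]); z=np.array([0,0,-1.]); x=np.cross(y,z)
    Rt=np.c_[x,y,z]
    print('t',round(s['clock'],2),'pos',s['position'].round(4),'F',s['contact_force'].round(2),'w',round(s['gripper_width'],4),'lin',((R.T@(np.array(pos)-s['position']))*1000).round(1),'rot',np.degrees(Ro.from_matrix(R.T@Rt).as_rotvec()).round(2),'yaw',np.degrees(np.arctan2(R[1,1],R[0,1])).round(2),'j',s['joint_positions'].round(2))
E
python3 -c "
from h import *
go([.4975,-.2725,.225],-3.6)"
```

```text
t 0.1 pos [0.2437 0.602  0.2125] F [ 0.6  -0.42  0.21] w 0.9993 lin [-563.5 -715.3  -11.5] rot [-9.000e-02  4.000e-02  7.155e+01] yaw 67.95 j [ 1.01  0.25  1.56  0.    1.34 -0.17]
```

Call:
jog_arm(motion=[{"rot": [0,0,71.5],"linear": [-563,-715,-12],"hand": 1},{"rot": [0,0,71.5],"linear": [-563,-715,-12],"hand": 1},{"rot": [0,0,71.5],"linear": [-563,-715,-12],"hand": 1},{"rot": [0,0,71.5],"linear": [-563,-715,-12],"hand": 1},{"rot": [0,0,71.5],"linear": [-563,-715,-12],"hand": 1},{"rot": [0,0,71.5],"linear": [-563,-715,-12],"hand": 1},{"rot": [0,0,71.5],"linear": [-563,-715,-12],"hand": 1},{"rot": [0,0,71.5],"linear": [-563,-715,-12],"hand": 1},{"rot": [0,0,71.5],"linear": [-563,-715,-12],"hand": 1},{"rot": [0,0,71.5],"linear": [-563,-715,-12],"hand": 1}])

```text
clock: 1.1
position: [0.3829, 0.1204, 0.22]
orientation: [2.289, 2.151, -0.002]
contact_force: [0.5, 0.2, 0.1]
gripper_width: 1.003
```

```bash
python3 -c "
from h import *
go([.4975,-.2725,.225],-3.6)"
```

```text
t 1.1 pos [0.3829 0.1204 0.22  ] F [0.51 0.17 0.06] w 1.0027 lin [-385.   138.9   -4.5] rot [-0.02  0.08  0.02] yaw -3.58 j [ 0.02 -0.4   2.15 -0.    1.39  0.08]
```

Call:
jog_arm(motion=[{"rot": [0,0,0],"linear": [-385,139,-5],"hand": 1},{"rot": [0,0,0],"linear": [-385,139,-5],"hand": 1},{"rot": [0,0,0],"linear": [-385,139,-5],"hand": 1},{"rot": [0,0,0],"linear": [-385,139,-5],"hand": 1},{"rot": [0,0,0],"linear": [-385,139,-5],"hand": 1},{"rot": [0,0,0],"linear": [-385,139,-5],"hand": 1},{"rot": [0,0,0],"linear": [-385,139,-5],"hand": 1},{"rot": [0,0,0],"linear": [-385,139,-5],"hand": 1},{"rot": [0,0,0],"linear": [-385,139,-5],"hand": 1},{"rot": [0,0,0],"linear": [-385,139,-5],"hand": 1}])

```text
clock: 2.1
position: [0.4973, -0.2735, 0.2247]
orientation: [-2.291, -2.148, 0.002]
contact_force: [-1.2, 0.8, 0.6]
gripper_width: 1.005
```

```bash
python3 -c "
from h import *
go([.4975,-.2725,.112],-3.6)
for n,c in(('side',(290,160,420,310)),('top',(320,160,450,270))):
    d=grab(n); a,b,e,f=c
    cv2.imwrite('pics/a_'+n+'.png',cv2.resize(d['pixels'][b:f,a:e,::-1],None,fx=4,fy=4,interpolation=cv2.INTER_CUBIC))
    s=telemetry.get_state()['position']; print(n,proj(d,s),proj(d,s-[0,0,.109]))
"
```

```text
t 2.1 pos [ 0.4973 -0.2735  0.2247] F [-1.16  0.83  0.61] w 1.005 lin [  1.    0.3 112.7] rot [-0.09  0.02 -0.1 ] yaw -3.7 j [-0.7   0.04  1.76 -0.    1.34 -0.64]
side (np.float64(367.7382961226223), np.float64(232.1935472927862)) (np.float64(363.7747600498638), np.float64(259.1988234923909))
top (np.float64(392.5642524981888), np.float64(204.10440223506248)) (np.float64(387.69242897480785), np.float64(210.9698163384981))
```

View pics/a_side.png

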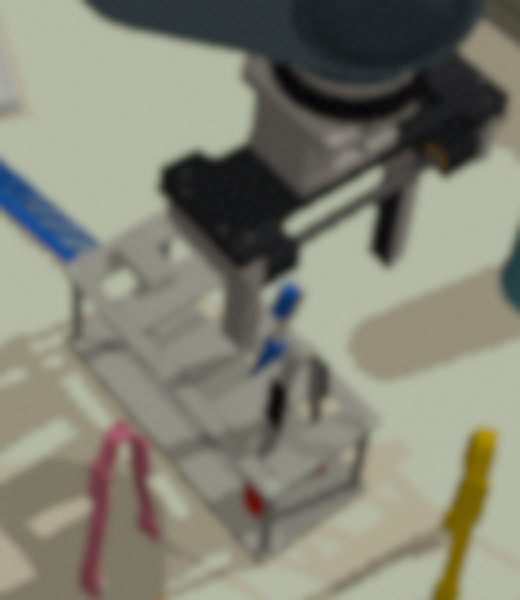

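View pics/a_top.png

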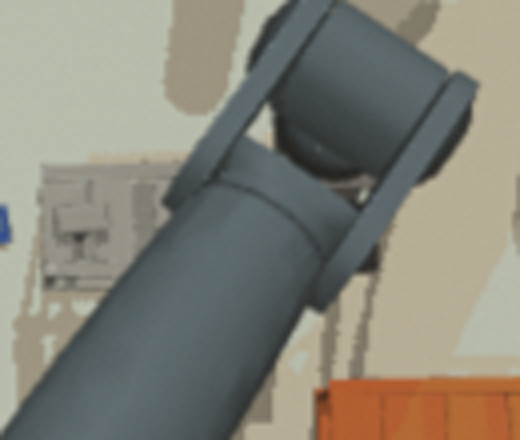

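The side view shows fingers straddling the tongs: finger tips near (350,245) and (387,225). The patches are at (359,260) and (370,257), with their midpoint on my projected grasp point. Descending.

Call:
jog_arm(motion=[{"rot": [0,0,0],"linear": [1,0,20],"hand": 1},{"rot": [0,0,0],"linear": [1,0,40],"hand": 1},{"rot": [0,0,0],"linear": [1,0,60],"hand": 0.8},{"rot": [0,0,0],"linear": [1,0,80],"hand": 0.6},{"rot": [0,0,0],"linear": [1,0,95],"hand": 0.4},{"rot": [0,0,0],"linear": [1,0,107],"hand": 0.2},{"rot": [0,0,0],"linear": [1,0,112],"hand": 0.1},{"rot": [0,0,0],"linear": [1,0,113],"hand": 0},{"rot": [0,0,0],"linear": [1,0,113],"hand": 0},{"rot": [0,0,0],"linear": [1,0,113],"hand": 0}])

```text
clock: 3.2
position: [0.4976, -0.2707, 0.1129]
orientation: [2.288, 2.151, -0.001]
contact_force: [-0.8, 0.4, -0.5]
gripper_width: 0.504
```

```bash
python3 -c "
from h import *
go([.4975,-.2725,.112],-3.6)
d=grab('side')
cv2.imwrite('pics/b_side.png',cv2.resize(d['pixels'][160:310,290:420,::-1],None,fx=4,fy=4,interpolation=cv2.INTER_CUBIC))
"
```

```text
t 3.2 pos [ 0.4976 -0.2707  0.1129] F [-0.76  0.43 -0.51] w 0.5036 lin [-1.8 -0.   0.9] rot [0.   0.07 0.06] yaw -3.54 j [-0.7   0.17  1.85 -0.    1.13 -0.64]
```

View pics/b_side.png

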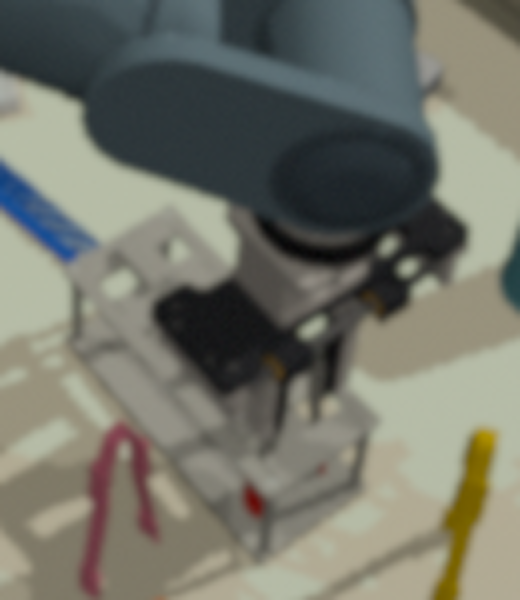

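The fingers straddle the arms with the toothbrush undisturbed. Now I'll close gently, watching the stop.

Call:
jog_arm(motion=[{"rot": [0,0,0],"linear": [-2,0,1],"hand": -0.1},{"rot": [0,0,0],"linear": [-2,0,1],"hand": -0.18},{"rot": [0,0,0],"linear": [-2,0,1],"hand": -0.22},{"rot": [0,0,0],"linear": [-2,0,1],"hand": -0.22},{"rot": [0,0,0],"linear": [-2,0,1],"hand": -0.22},{"rot": [0,0,0],"linear": [-2,0,1],"hand": -0.22}])

```text
clock: 3.85
position: [0.4976, -0.2729, 0.1122]
orientation: [2.288, 2.151, -0.001]
contact_force: [-0.1, -0.2, 2.6]
gripper_width: 0.39
```

Call:
jog_arm(motion=[{"rot": [0,0,0],"linear": [0,0,0],"hand": -0.25},{"rot": [0,0,0],"linear": [0,0,0],"hand": -0.25},{"rot": [0,0,0],"linear": [0,0,0],"hand": -0.25},{"rot": [0,0,0],"linear": [0,0,0],"hand": -0.25}])

```text
clock: 4.25
position: [0.4976, -0.2729, 0.1122]
orientation: [2.288, 2.151, -0.002]
contact_force: [-0.8, 0.6, 2.9]
gripper_width: 0.378
```

```bash
python3 -c "
from h import *
go([.4975,-.2725,.112],-3.6)
d=grab('side')
cv2.imwrite('pics/c_side.png',cv2.resize(d['pixels'][210:310,320:420,::-1],None,fx=6,fy=6,interpolation=cv2.INTER_CUBIC))
"
```

```text
t 4.25 pos [ 0.4976 -0.2729  0.1122] F [-0.83  0.58  2.91] w 0.3784 lin [ 0.4 -0.2  0.2] rot [0.02 0.1  0.06] yaw -3.54 j [-0.7   0.17  1.84 -0.    1.13 -0.64]
```

View pics/c_side.png

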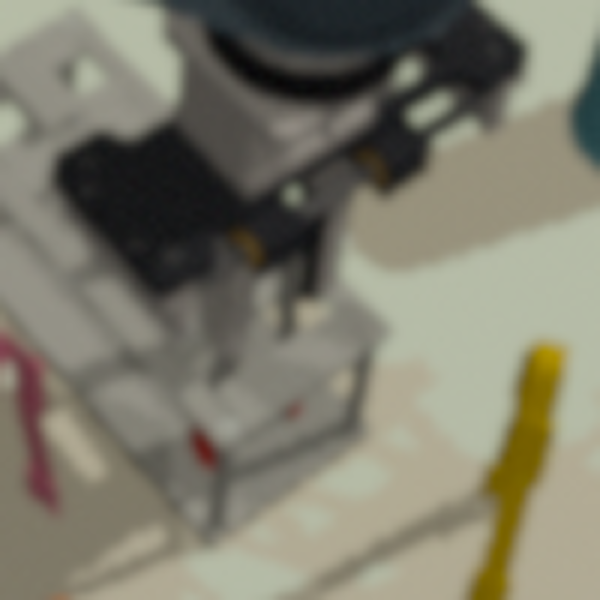

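Width is 35.5 mm, just inside the patches' 37 mm, with a slight vertical reaction, so the tongs are gripped. I'll lift straight up.

Call:
jog_arm(motion=[{"rot": [0,0,0],"linear": [0,0,-4],"hand": -0.25},{"rot": [0,0,0],"linear": [0,0,-10],"hand": -0.25},{"rot": [0,0,0],"linear": [0,0,-20],"hand": -0.25},{"rot": [0,0,0],"linear": [0,0,-30],"hand": -0.25},{"rot": [0,0,0],"linear": [0,0,-40],"hand": -0.25},{"rot": [0,0,0],"linear": [0,0,-50],"hand": -0.25},{"rot": [0,0,0],"linear": [0,0,-60],"hand": -0.25},{"rot": [0,0,0],"linear": [0,0,-68],"hand": -0.25},{"rot": [0,0,0],"linear": [0,0,-70],"hand": -0.25},{"rot": [0,0,0],"linear": [0,0,-70],"hand": -0.25}])

```text
clock: 5.3
position: [0.4977, -0.2729, 0.1826]
orientation: [2.288, 2.15, -0.001]
contact_force: [-0.5, -0.4, -1.2]
gripper_width: 0.378
```

```bash
python3 -c "
from h import *
go([.4975,-.2725,.285],-3.6)
d=grab('side')
cv2.imwrite('pics/d_side.png',cv2.resize(d['pixels'][180:310,310:420,::-1],None,fx=5,fy=4.6,interpolation=cv2.INTER_CUBIC))
"
```

```text
t 5.3 pos [ 0.4977 -0.2729  0.1826] F [-0.5  -0.36 -1.22] w 0.3775 lin [   0.2   -0.2 -102.4] rot [0.04 0.11 0.06] yaw -3.54 j [-0.7   0.08  1.8  -0.    1.26 -0.64]
```

View pics/d_side.png

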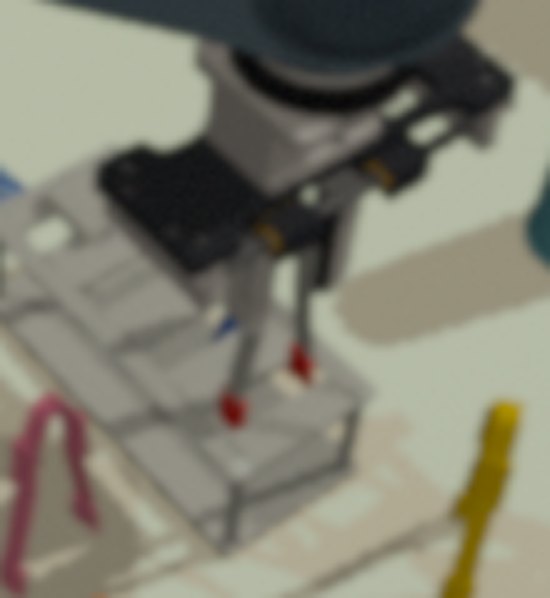

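The tongs rise with the gripper, red tips at about (357,269) and (370,259). Continue up.

Call:
jog_arm(motion=[{"rot": [0,0,0],"linear": [0,0,-10],"hand": -0.25},{"rot": [0,0,0],"linear": [0,0,-22],"hand": -0.25},{"rot": [0,0,0],"linear": [0,0,-36],"hand": -0.25},{"rot": [0,0,0],"linear": [0,0,-50],"hand": -0.25},{"rot": [0,0,0],"linear": [0,0,-65],"hand": -0.25},{"rot": [0,0,0],"linear": [0,0,-80],"hand": -0.25},{"rot": [0,0,0],"linear": [0,0,-92],"hand": -0.25},{"rot": [0,0,0],"linear": [0,0,-100],"hand": -0.25},{"rot": [0,0,0],"linear": [0,0,-103],"hand": -0.25},{"rot": [0,0,0],"linear": [0,0,-103],"hand": -0.25}])

```text
clock: 6.35
position: [0.4976, -0.2726, 0.2853]
orientation: [2.288, 2.151, -0.002]
contact_force: [-0.9, 0.1, -1.0]
gripper_width: 0.378
```

```bash
python3 -c "
from h import *
go([.5735,.223,.285],-23.5)
"
```

```text
t 6.35 pos [ 0.4976 -0.2726  0.2853] F [-0.89  0.08 -0.96] w 0.3776 lin [499.3  45.2  -0.5] rot [ 0.03  0.09 19.96] yaw -3.54 j [-0.7  -0.    1.7  -0.    1.45 -0.64]
```

Call:
jog_arm(motion=[{"rot": [0,0,1],"linear": [10,1,0],"hand": -0.25},{"rot": [0,0,2],"linear": [30,3,0],"hand": -0.25},{"rot": [0,0,3],"linear": [58,5,0],"hand": -0.25},{"rot": [0,0,5],"linear": [88,8,0],"hand": -0.25},{"rot": [0,0,6],"linear": [118,11,0],"hand": -0.25},{"rot": [0,0,8],"linear": [148,14,0],"hand": -0.25},{"rot": [0,0,9],"linear": [178,16,0],"hand": -0.25},{"rot": [0,0,10],"linear": [208,19,0],"hand": -0.25},{"rot": [0,0,11],"linear": [236,22,0],"hand": -0.25},{"rot": [0,0,12],"linear": [262,24,0],"hand": -0.25}])

```text
clock: 7.35
position: [0.5373, -0.0111, 0.2838]
orientation: [-2.502, -1.9, 0.003]
contact_force: [0.3, 0.1, -0.7]
gripper_width: 0.373
```

```bash
python3 -c "
from h import *
go([.5735,.223,.285],-23.5)
"
```

```text
t 7.35 pos [ 0.5373 -0.0111  0.2838] F [ 0.3   0.12 -0.69] w 0.3734 lin [235.3 -28.   -1.5] rot [-0.07  0.09  7.93] yaw -15.57 j [-0.23 -0.07  1.77 -0.    1.45  0.04]
```

Call:
jog_arm(motion=[{"rot": [0,0,1],"linear": [25,-3,0],"hand": -0.25},{"rot": [0,0,2],"linear": [55,-7,0],"hand": -0.25},{"rot": [0,0,3],"linear": [85,-10,0],"hand": -0.25},{"rot": [0,0,4],"linear": [115,-14,0],"hand": -0.25},{"rot": [0,0,5],"linear": [145,-17,-1],"hand": -0.25},{"rot": [0,0,6],"linear": [172,-20,-1],"hand": -0.25},{"rot": [0,0,7],"linear": [197,-24,-1],"hand": -0.25},{"rot": [0,0,7.5],"linear": [217,-26,-1],"hand": -0.25},{"rot": [0,0,8],"linear": [230,-28,-1],"hand": -0.25},{"rot": [0,0,8],"linear": [235,-28,-1],"hand": -0.25}])

```text
clock: 8.35
position: [0.573, 0.2236, 0.2836]
orientation: [-2.627, -1.722, 0.005]
contact_force: [-0.1, -0.6, -0.5]
gripper_width: 0.374
```

Call:
jog_arm(motion=[{"rot": [0,0,0],"linear": [1,0,0],"hand": -0.25},{"rot": [0,0,0],"linear": [1,0,0],"hand": -0.25}])

```text
clock: 8.55
position: [0.5733, 0.224, 0.2832]
orientation: [-2.627, -1.722, 0.007]
contact_force: [0.3, 0.1, -0.6]
gripper_width: 0.378
```

```bash
python3 -c "
from h import *
go([.5735,.223,.285],-23.5)
p=telemetry.get_state()['position']
for n,c in(('side',(220,80,340,210)),('top',(200,150,320,260))):
    d=grab(n); a,b,e,f=c
    cv2.imwrite('pics/e_'+n+'.png',cv2.resize(d['pixels'][b:f,a:e,::-1],None,fx=4.6,fy=4.6,interpolation=cv2.INTER_CUBIC))
    print(n,proj(d,p-[0,0,.098]),proj(d,[p[0],p[1],.027]))
"
```

```text
t 8.55 pos [0.5733 0.224  0.2832] F [ 0.35  0.14 -0.64] w 0.3781 lin [-0.9  0.6 -1.8] rot [-0.16  0.19 -0.02] yaw -23.52 j [ 0.19  0.12  1.57 -0.    1.45  0.6 ]
side (np.float64(268.6235012595972), np.float64(121.72561170351676)) (np.float64(272.8833895495934), np.float64(160.39739362502908))
top (np.float64(226.19238971145973), np.float64(195.23093404833895)) (np.float64(235.7719979714421), np.float64(205.4484586462658))
```

View pics/e_side.png

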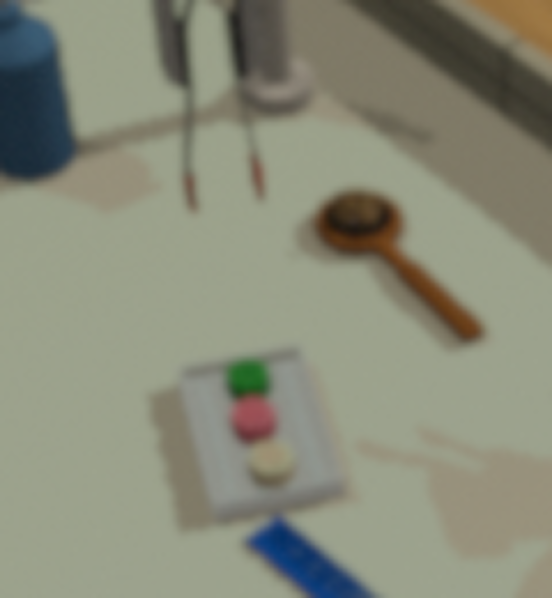

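View pics/e_top.png

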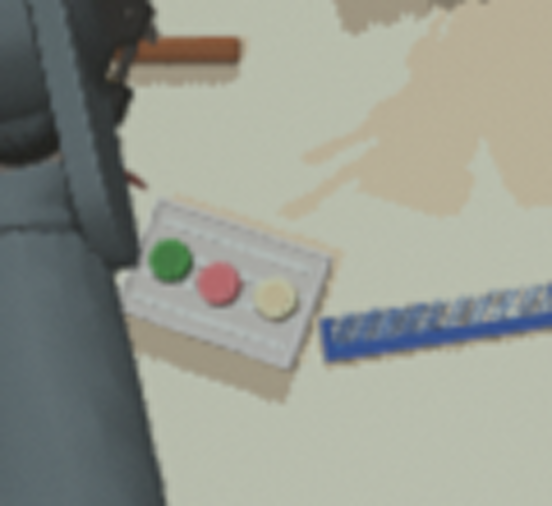

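```bash
cat > m.py <<'E'
from h import *
p=telemetry.get_state()['position']; zt=p[2]-.098
for n,b in(('side',(255,105,285,145)),('top',(200,150,240,209))):
    d=grab(n); h=cv2.cvtColor(d['pixels'],cv2.COLOR_RGB2HSV)
    m=cv2.inRange(h,(0,110,40),(10,255,255))|cv2.inRange(h,(172,110,40),(180,255,255))
    mm=np.zeros_like(m); mm[b[1]:b[3],b[0]:b[2]]=m[b[1]:b[3],b[0]:b[2]]
    k,l,st,c=cv2.connectedComponentsWithStats(mm)
    for i in range(1,k):
        if st[i,4]>3: print(n,'red',st[i],c[i].round(1),onz(d,*c[i],zt).round(4))
    if n=='side' : gb=(262,150,285,170)
    else: gb=(225,195,250,218)
    g=d['pixels'].astype(int); w=np.clip(g[:,:,1]-np.maximum(g[:,:,0],g[:,:,2])-15,0,40)[gb[1]:gb[3],gb[0]:gb[2]]
    v,u=np.mgrid[gb[1]:gb[3],gb[0]:gb[2]]
    cu,cv_=(w*u).sum()/w.sum(),(w*v).sum()/w.sum()
    print(n,'green',cu.round(2),cv_.round(2),(w>20).sum(),onz(d,cu,cv_,.017).round(4))
print('tcp',p,'ztip',zt)
E
python3 m.py
```

```text
side green 273.5 161.3 46 [0.5778 0.2283 0.017 ]
top green 236.44 205.85 57 [0.5739 0.2236 0.017 ]
tcp [0.57345541 0.22382052 0.28353648] ztip 0.18553647606265014
```

```bash
sed -i "s/    m=cv2.inRange.*/    q=d['pixels'].astype(int); m=((q[:,:,0]-np.maximum(q[:,:,1],q[:,:,2])>25)*255).astype(np.uint8)/" m.py; python3 m.py
```

```text
side red [275 117   2   3   4] [275.8 117.8] [0.6001 0.2255 0.1857]
side green 273.49 161.3 47 [0.5778 0.2283 0.017 ]
top red [230 158  10   5  44] [234.8 160.2] [0.682  0.1931 0.1857]
top green 236.44 205.86 58 [0.5739 0.2236 0.017 ]
tcp [0.57350054 0.22390638 0.28369044] ztip 0.18569044472696647
```

```bash
python3 -c "
from h import *
d=grab('side'); p=telemetry.get_state()['position']; z=p[2]-.098
a=onz(d,261.3,121.3,z);b=onz(d,275.7,118.1,z);print(a,b,(a+b)/2,b-a, np.linalg.norm(b-a))
h=d['pixels'][100:135,250:290,::-1]; cv2.imwrite('pics/f.png',cv2.resize(h,None,fx=14,fy=14,interpolation=cv2.INTER_NEAREST))
print(proj(d,p))
"
```

```text
[0.55739682 0.23866966 0.18571255] [0.59902199 0.22417094 0.18571255] [0.5782094  0.2314203  0.18571255] [ 0.04162517 -0.01449872  0.        ] 0.04407797369870573
(np.float64(265.5566853840403), np.float64(93.67543643792341))
```

View pics/f.png

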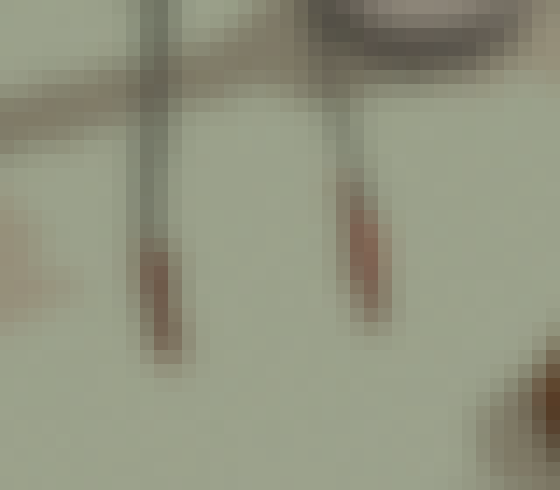

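Call:
jog_arm(motion=[{"rot": [0,0,0],"linear": [0,0,10],"hand": -0.25},{"rot": [0,0,0],"linear": [0,0,24],"hand": -0.25},{"rot": [0,0,0],"linear": [0,0,40],"hand": -0.25},{"rot": [0,0,0],"linear": [0,0,58],"hand": -0.25},{"rot": [0,0,0],"linear": [0,0,76],"hand": -0.25},{"rot": [0,0,0],"linear": [0,0,94],"hand": -0.25},{"rot": [0,0,0],"linear": [0,0,110],"hand": -0.25},{"rot": [0,0,0],"linear": [0,0,121],"hand": -0.25},{"rot": [0,0,0],"linear": [0,0,125],"hand": -0.25},{"rot": [0,0,0],"linear": [0,0,125],"hand": -0.25}])

```text
clock: 9.9
position: [0.5729, 0.224, 0.1581]
orientation: [-2.627, -1.721, 0.007]
contact_force: [0.1, -0.2, -0.1]
gripper_width: 0.379
```

```bash
python3 -c "
from h import *
go([.5735,.223,.122],-23.5)
p=telemetry.get_state()['position']
for n,c in(('side',(245,130,305,200)),('top',(205,170,275,240))):
    d=grab(n); a,b,e,f=c
    cv2.imwrite('pics/g_'+n+'.png',cv2.resize(d['pixels'][b:f,a:e,::-1],None,fx=8,fy=8,interpolation=cv2.INTER_NEAREST))
    print(n,proj(d,p-[0,0,.098]),proj(d,[p[0],p[1],.017]))
"
```

```text
t 9.9 pos [0.5729 0.224  0.1581] F [ 0.12 -0.2  -0.1 ] w 0.3789 lin [-0.5  1.1 36.1] rot [-0.17  0.17 -0.03] yaw -23.53 j [ 0.19  0.22  1.69 -0.    1.23  0.6 ]
side (np.float64(271.9416812891121), np.float64(152.9434293921948)) (np.float64(273.0181390613814), np.float64(162.69009081283917))
top (np.float64(233.94530567516335), np.float64(203.61664318661386)) (np.float64(236.3335287997123), np.float64(206.16082679628897))
```

View pics/g_side.png

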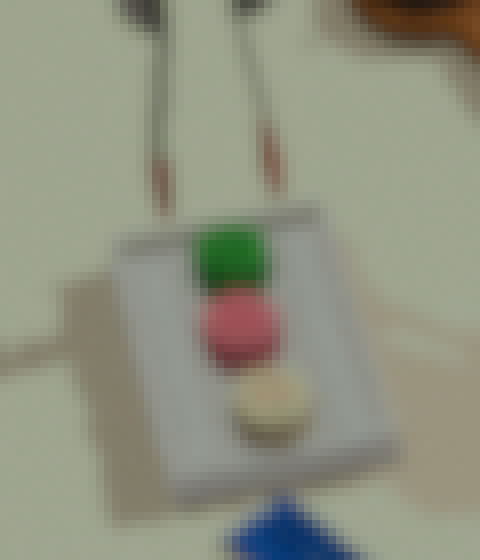

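View pics/g_top.png

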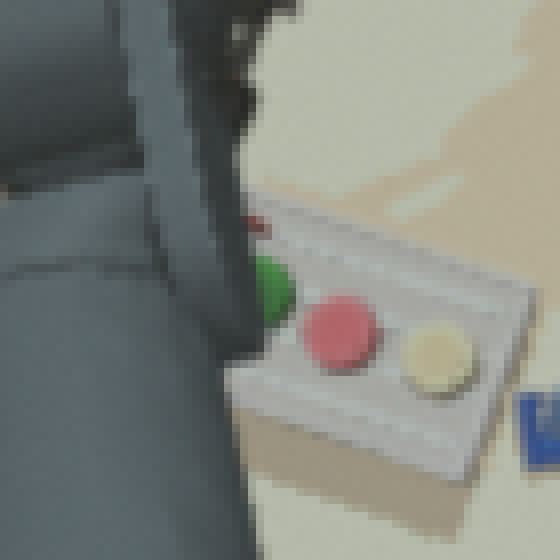

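Both views agree within about 2 mm: side tips at (264.8,152.8) and (278.6,149.5), green soap at (273.5,161.3). I'll apply a small correction and descend around the soap.

Call:
jog_arm(motion=[{"rot": [0,0,0],"linear": [-1,1.5,3],"hand": -0.25},{"rot": [0,0,0],"linear": [-1,1.5,7],"hand": -0.25},{"rot": [0,0,0],"linear": [-1,1.5,12],"hand": -0.25},{"rot": [0,0,0],"linear": [-1,1.5,17],"hand": -0.25},{"rot": [0,0,0],"linear": [-1,1.5,22],"hand": -0.25},{"rot": [0,0,0],"linear": [-1,1.5,27],"hand": -0.25},{"rot": [0,0,0],"linear": [-1,1.5,31],"hand": -0.25},{"rot": [0,0,0],"linear": [-1,1.5,34],"hand": -0.25},{"rot": [0,0,0],"linear": [-1,1.5,35.5],"hand": -0.25},{"rot": [0,0,0],"linear": [-1,1.5,35.5],"hand": -0.25}])

```text
clock: 11.0
position: [0.5745, 0.2226, 0.1238]
orientation: [-2.628, -1.722, 0.003]
contact_force: [0.0, 0.2, 0.0]
gripper_width: 0.377
```

```bash
python3 -c "
from h import *
go([.5737,.2227,.122],-23.5)
for n,c in(('side',(245,130,305,200)),('top',(205,170,275,240))):
    d=grab(n); a,b,e,f=c
    cv2.imwrite('pics/i_'+n+'.png',cv2.resize(d['pixels'][b:f,a:e,::-1],None,fx=8,fy=8,interpolation=cv2.INTER_CUBIC))
"
```

```text
t 11.0 pos [0.5745 0.2226 0.1238] F [0.01 0.21 0.03] w 0.3767 lin [-0.2 -0.8  1.8] rot [-0.07  0.11 -0.03] yaw -23.53 j [ 0.19  0.26  1.71 -0.    1.17  0.6 ]
```

View pics/i_side.png

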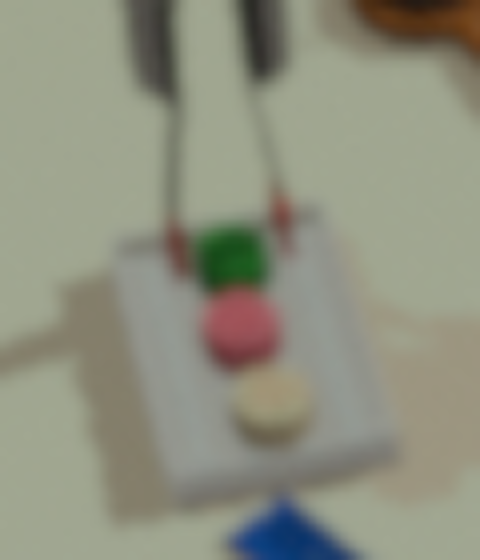

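View pics/i_top.png

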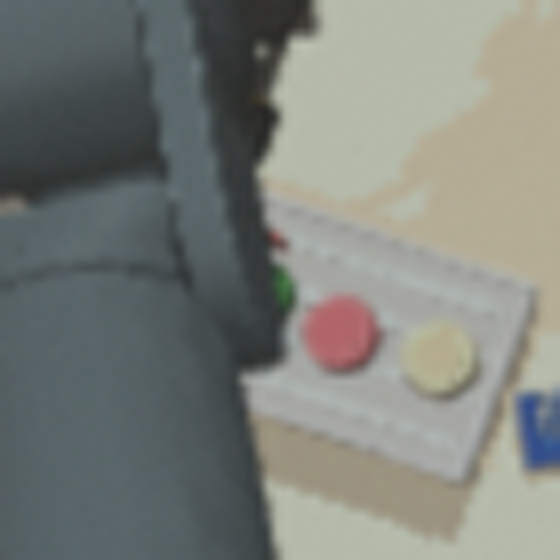

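The tips flank the soap symmetrically, left (266.8,160.8) and right (279.9,157.6), with the soap at (273.6,161.8). There is no contact force. I'll close slowly.

Call:
jog_arm(motion=[{"rot": [0,0,0],"linear": [0,-0.5,1],"hand": -0.26},{"rot": [0,0,0],"linear": [0,-0.5,1],"hand": -0.27},{"rot": [0,0,0],"linear": [0,-0.5,1],"hand": -0.28},{"rot": [0,0,0],"linear": [0,-0.5,1],"hand": -0.29},{"rot": [0,0,0],"linear": [0,-0.5,1],"hand": -0.3},{"rot": [0,0,0],"linear": [0,-0.5,1],"hand": -0.31},{"rot": [0,0,0],"linear": [0,-0.5,1],"hand": -0.32},{"rot": [0,0,0],"linear": [0,-0.5,1],"hand": -0.33},{"rot": [0,0,0],"linear": [0,-0.5,1],"hand": -0.34},{"rot": [0,0,0],"linear": [0,-0.5,1],"hand": -0.34}])

```text
clock: 12.1
position: [0.5743, 0.2228, 0.1233]
orientation: [2.627, 1.722, -0.002]
contact_force: [0.1, 0.0, -0.4]
gripper_width: 0.34
```

Call:
jog_arm(motion=[{"rot": [0,0,0],"linear": [0,0,0],"hand": -0.36},{"rot": [0,0,0],"linear": [0,0,0],"hand": -0.38},{"rot": [0,0,0],"linear": [0,0,0],"hand": -0.4},{"rot": [0,0,0],"linear": [0,0,0],"hand": -0.42},{"rot": [0,0,0],"linear": [0,0,0],"hand": -0.42},{"rot": [0,0,0],"linear": [0,0,0],"hand": -0.42}])

```text
clock: 12.7
position: [0.5743, 0.2228, 0.1233]
orientation: [2.628, 1.722, -0.002]
contact_force: [0.4, 0.3, -0.6]
gripper_width: 0.339
```

```bash
python3 -c "
from h import *
go([.5737,.2227,.122],-23.5)
for n,c in(('side',(245,130,305,200)),):
    d=grab(n); a,b,e,f=c
    cv2.imwrite('pics/j_'+n+'.png',cv2.resize(d['pixels'][b:f,a:e,::-1],None,fx=8,fy=8,interpolation=cv2.INTER_CUBIC))
"
```

```text
t 12.7 pos [0.5743 0.2228 0.1233] F [ 0.4   0.26 -0.59] w 0.3387 lin [-0.3 -0.5  1.3] rot [-0.03  0.08 -0.03] yaw -23.53 j [ 0.19  0.26  1.71 -0.    1.17  0.6 ]
```

View pics/j_side.png

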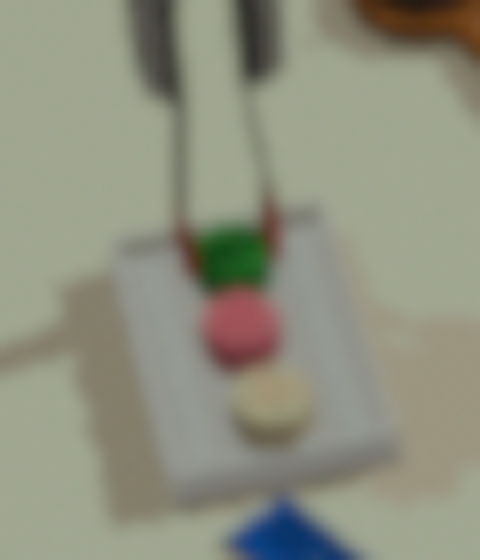

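The width stops at 31.9 mm, as given for "closed on a soap", and both tips touch the green soap. I'll lift straight up.

Call:
jog_arm(motion=[{"rot": [0,0,0],"linear": [0,0,-2],"hand": -0.45},{"rot": [0,0,0],"linear": [0,0,-5],"hand": -0.45},{"rot": [0,0,0],"linear": [0,0,-9],"hand": -0.45},{"rot": [0,0,0],"linear": [0,0,-14],"hand": -0.45},{"rot": [0,0,0],"linear": [0,0,-20],"hand": -0.45},{"rot": [0,0,0],"linear": [0,0,-27],"hand": -0.45},{"rot": [0,0,0],"linear": [0,0,-34],"hand": -0.45},{"rot": [0,0,0],"linear": [0,0,-41],"hand": -0.45},{"rot": [0,0,0],"linear": [0,0,-48],"hand": -0.45},{"rot": [0,0,0],"linear": [0,0,-55],"hand": -0.45}])

```text
clock: 13.75
position: [0.5744, 0.2229, 0.1789]
orientation: [2.628, 1.722, -0.002]
contact_force: [-0.3, -0.2, -1.0]
gripper_width: 0.337
```

Call:
jog_arm(motion=[{"rot": [0,0,0],"linear": [0,0,-7],"hand": -0.45},{"rot": [0,0,0],"linear": [0,0,-14],"hand": -0.45},{"rot": [0,0,0],"linear": [0,0,-21],"hand": -0.45},{"rot": [0,0,0],"linear": [0,0,-28],"hand": -0.45},{"rot": [0,0,0],"linear": [0,0,-35],"hand": -0.45},{"rot": [0,0,0],"linear": [0,0,-42],"hand": -0.45},{"rot": [0,0,0],"linear": [0,0,-48],"hand": -0.45},{"rot": [0,0,0],"linear": [0,0,-52],"hand": -0.45},{"rot": [0,0,0],"linear": [0,0,-55],"hand": -0.45},{"rot": [0,0,0],"linear": [0,0,-55],"hand": -0.45}])

```text
clock: 14.75
position: [0.5746, 0.223, 0.2343]
orientation: [2.627, 1.722, -0.001]
contact_force: [0.5, 0.5, -0.4]
gripper_width: 0.34
```

Call:
jog_arm(motion=[{"rot": [0,0,0],"linear": [0,0,0],"hand": -0.45},{"rot": [0,0,0],"linear": [0,0,0],"hand": -0.45},{"rot": [0,0,0],"linear": [0,0,0],"hand": -0.45},{"rot": [0,0,0],"linear": [0,0,0],"hand": -0.45},{"rot": [0,0,0],"linear": [0,0,0],"hand": -0.45}])

```text
clock: 15.25
position: [0.5746, 0.223, 0.2343]
orientation: [2.627, 1.722, -0.001]
contact_force: [0.8, 0.4, -1.6]
gripper_width: 0.342
```

```bash
python3 -c "
from h import *
go([.5737,.2227,.232],-23.5)
for n,c in(('side',(235,100,315,200)),('top',(205,150,275,240))):
    d=grab(n); a,b,e,f=c
    cv2.imwrite('pics/k_'+n+'.png',cv2.resize(d['pixels'][b:f,a:e,::-1],None,fx=6,fy=6,interpolation=cv2.INTER_CUBIC))
    print(n,proj(d,telemetry.get_state()['position']-[0,0,.106]))
"
```

```text
t 15.25 pos [0.5746 0.223  0.2343] F [ 0.82  0.37 -1.62] w 0.3421 lin [-0.6 -0.7  2.3] rot [-0.    0.06 -0.03] yaw -23.53 j [ 0.19  0.15  1.63 -0.    1.36  0.6 ]
side (np.float64(270.79194645448626), np.float64(136.45770843624013))
top (np.float64(230.17943276238762), np.float64(198.7277621974245))
```

View pics/k_side.png

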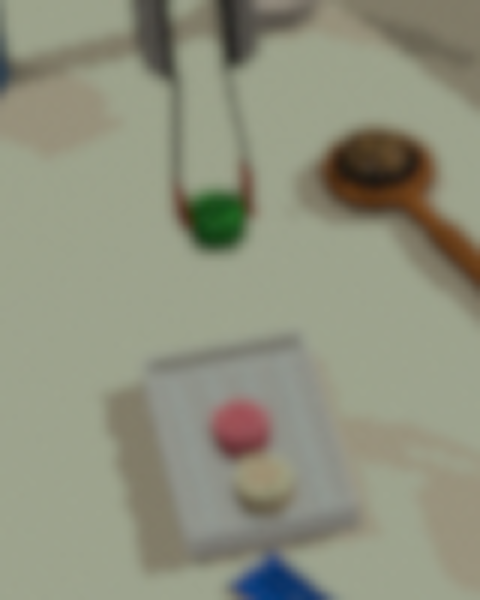

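View pics/k_top.png

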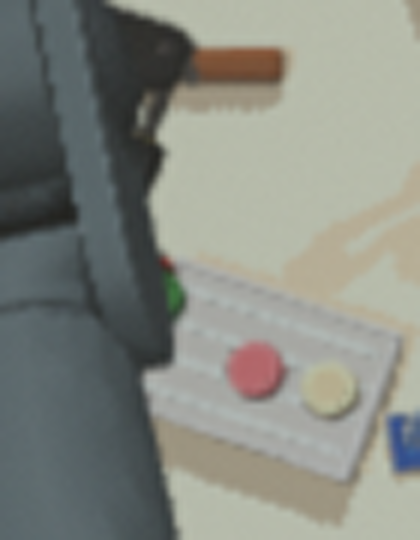

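Call:
jog_arm(motion=[{"rot": [0,0,0],"linear": [0,0,0],"hand": -0.45},{"rot": [0,0,0],"linear": [0,0,0],"hand": -0.45},{"rot": [0,0,0],"linear": [0,0,0],"hand": -0.45},{"rot": [0,0,0],"linear": [0,0,0],"hand": -0.45},{"rot": [0,0,0],"linear": [0,0,0],"hand": -0.45},{"rot": [0,0,0],"linear": [0,0,0],"hand": -0.45}])

```text
clock: 15.95
position: [0.5746, 0.223, 0.2343]
orientation: [2.627, 1.721, -0.001]
contact_force: [-0.5, -0.1, -0.8]
gripper_width: 0.339
```

```bash
python3 -c "
from h import *
go([.5737,.2227,.232],-23.5)
d=grab('side')
cv2.imwrite('pics/l_side.png',cv2.resize(d['pixels'][100:200,235:315,::-1],None,fx=6,fy=6,interpolation=cv2.INTER_CUBIC))
"
```

```text
t 15.95 pos [0.5746 0.223  0.2343] F [-0.49 -0.07 -0.78] w 0.3394 lin [-0.6 -0.8  2.3] rot [ 0.    0.06 -0.03] yaw -23.53 j [ 0.19  0.15  1.63 -0.    1.36  0.6 ]
```

View pics/l_side.png

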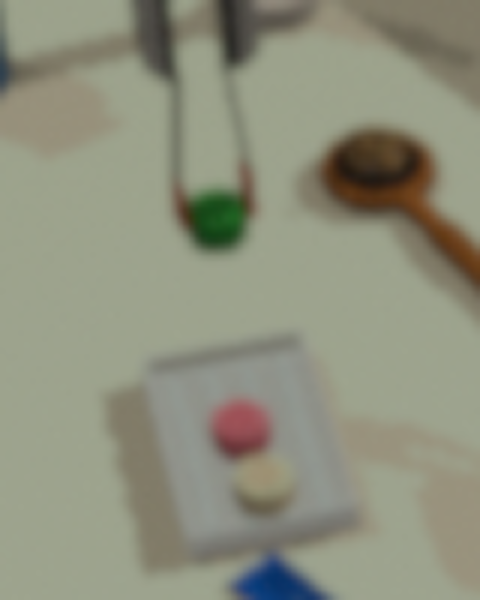

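The soap is unchanged at (271,136.7) and steady, and the pink and cream soaps lie in the dish. Handing in.

```bash
python3 -c "
from h import *
print(finish_job())"
```

```text
the job is handed in; nothing more can be done
None
```

I took the steel tongs from the chrome rack's −y end slot, closed them on the green soap and lifted it straight up about 110 mm. I handed the job in at 16 s of the 48 s, with the soap still held over the dish.

- **Hold:** The gripper width stayed at about 32 mm, the figure given for the tips closed on a soap. Two pictures 0.7 s apart show the soap unmoved between both red tips. By the arm's position its centre is about 128 mm above the ledge, and the side view agrees.
- **Surroundings:** In the last pictures the dish and the pink and cream soaps have not visibly moved. I did not take a final picture of the rack, so the toothbrush and razor were last checked before the tongs came out.
- **Disagreements:** The side camera placed the soap, and the tongs' tips relative to the arm's reading, about 6–9 mm further from the camera. I took this as a shared calibration offset and aligned tips to soap within one view. In the top view the arm hid most of the soap at the end, so the final hold rests mainly on the side view.
- **Not measured:** The force of the tips on the soap could not be read. From the 30 N grip setting I estimate about 5 N, below the 12 N limit.

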